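# Put the garlic away in its keeper

### The job

Put the garlic bulb that stands between the keeper and its lid, beside the onion and the lemon, into the open terracotta garlic keeper, let go of it, and then close the keeper with its lid so that the lid sits flat and fully home on the rim. Leave the onion where it is.

Things in the scene. Friction and masses are not known exactly. Their poses are not given: they have to be found in the camera images.
- keeper: Round open terracotta pot with dark vent holes in its side, loose on the worktop, 1.2 kg: 152 mm across at the rim, 80 mm high, mouth 140 mm wide, floor 6 mm thick. Origin: centre of the underside; z up along its axis. It stands on the left or the right of the food, the lid on the other side.
- lid: Terracotta lid, right way up on the worktop, 0.3 kg. Origin: centre of the underside, z up. From there up: plug 116 mm across, 8 mm high (enters the 140 mm mouth, 12 mm spare all round); plate 154 mm across, 8 to 16 mm up; pale wooden knob on the axis, 29 mm diameter, 16 to 54 mm up. Fully home, the plate lies on the keeper's rim, lid origin 72 mm above keeper origin.
- garlic: Pinkish white garlic bulb, 56 mm across and high, under 0.1 kg, standing between keeper and lid with the onion and a yellow lemon (25 mm or more free all round it, 50 mm to its left and right). Origin: centre of the underside, z up. Widest about 25 to 30 mm up. Fits the keeper in any attitude. Another bulb far off to the left is not meant.
- onion: Brown onion, 69 mm across and 74 mm high, standing in the same group; a bystander. Origin: centre of the underside. (The wall cupboard behind the work hangs 0.48 m above the worktop and its doors begin at about x = 0.58: carry things low and in straight lines, so that the wrist does not swing into it.)
Things that resemble listed ones, but are neither listed nor needed, are in the scene too. What is shaped like the garlic but blue or green is not meant.

How it is judged:
On the way:
1. the garlic lies in the keeper, let go, while the lid is still off (horizontal distance between garlic and keeper below 0.07 m and z of garlic in the frame of keeper below 0.07 m and contact force between the fingers and garlic below 0.1 N and linear speed of garlic below 0.1 m/s and horizontal distance between lid and keeper above 0.09 m), for 0.2 s.
At the end, for the whole second after the job is handed in: The garlic is inside the keeper; the lid is on it the right way up, centred within 15 mm, lying flat on the rim (within about 4 mm of height and 3.4 degrees); the keeper stands upright; all at rest (horizontal distance between garlic and keeper below 0.07 m and z of garlic in the frame of keeper below 0.07 m and horizontal distance between lid and keeper below 0.015 m and z of lid in the frame of keeper between 0.067 and 0.076 m and angle between each of lid, keeper's own z axis and vertical below 0.06 rad and linear speed of each of lid, keeper below 0.02 m/s); the robot touches nothing.
It fails at once if the onion is moved more than 30 mm (distance of onion from where it was at the start of the episode above 0.03 m).
It also fails if it takes over 61 s, if anything falls off the work surface, if the arm or the gripper's body presses on something with over 40 N, if the wrist force passes 120 N, or if a joint passes its speed limit or range.

### The arm

A 7-joint arm with a two-finger parallel gripper is mounted at the origin on a cart in front of the work surface, level with it; the furniture and walls round the work are solid. World frame = base frame: x ahead of the robot, y to its left, z up, the work surface at z = 0. Lengths are in m, angles in rad, forces in N, time in s.
With the tool pointing down it reaches from about 0.4 to 0.9 m from the base axis. Payload 5.5 kg.
Tool frame: the origin (TCP) lies between the finger pads; the fingertips stand 19 mm ahead of it and the grasp point (between the pads) is the TCP; x points along the fingers, y is the direction in which the jaws open and shut, and the axes are right-handed (so a half turn about x gives the same grasp; the last joint's range is limited). The gripper opens to 92 mm and grips with 3 to 60 N. Pads are 19 mm wide; open, the fingers measure 130 mm over their backs; the gripper's body (75 mm by 190 mm) begins 47 mm behind the grasp point.
Start: joints at [-0.91, 0.501, -0.427, 1.55, 0.221, 1.138, -0.21], TCP at [0.252, 0.599, 0.246] pointing down, gripper open.
Joint ranges: [-2.88, 2.88], [-0.31, 2.03], [-1.54, 1.56], [0.2, 2.42], [-1.41, 4.55], [0.19, 2.02], [-2.57, 2.57]. Speed limits (rad/s): [2.57, 2.57, 3.14, 3.14, 3.14, 3.14, 3.14].

### API

Orientations are given as a 3x3 rotation matrix whose columns are the frame's x, y, z axes.
In Python, from plant import readout, eyes, r gives the robot as it stands.
- The arm moves only by the tool move_arm, never from a script. Its argument "targets" is a list of rows, each a list of 7 numbers: the shift along the tool's x, y, z each as a share of 0.2 m, from -1 to 1, then the turn, a rotation vector about the tool's x, y, z each as a share of 90 degrees, from -1 to 1, then the closure, from 0 (fully open) to 1 (shut). In form: [[tx, ty, tz, rx, ry, rz, hand], ...]. A call has exactly 8 rows; each row is the pose to reach, as a shift and turn from the pose commanded when the call began, along the tool's axes at that moment; what a row does not reach only later rows make up. A row lasts 1/10 s, in which the tool goes at most 50 mm and 8.59 degrees, less where a joint would pass 70% of its speed; a pose out of reach is approached as far as the arm can. A call with a number of a shift or a turn outside -1 to 1 is refused whole. A call with a gripper value outside its range is refused whole. The fingers move at their own pace and stop on an object; "grip_force" is the grip in N (left out, the last holds). Time passes only in rows, so rows that repeat a pose let the fingers close, or fill a call up. It gives the time, the measured TCP pose, the force and the opening at its end, in the units of the state.
- readout.state(): the state, without advancing time (a new reading comes with each control period).
- eyes.camera(name): name is "scene" or "side" or "wrist"; returns a dict with "img" (384x512x3 uint8, red, green, blue), "K" (3x3 intrinsics, pixels), "cam_to_world" (4x4, takes a point from camera to world coordinates); the wrist camera has in their place "tool_from_camera" (4x4, takes a point from camera to tool coordinates, whose origin is the TCP and whose axes are the tool frame's). Camera axes: x right, y down, z forward; pixel columns grow to the right and rows downward; lengths in m; the calibration is good to about 2 mm. A picture is of the moment at which its call begins: read the wrist's pose just before it. There is no depth.
- r.hand_in(): hands the job in, once; it reports no verdict.
The state is a dict: "t": time; "joints": joint angles; "joint_velocities": joint speeds; "effort": joint torques, N m; "position": TCP position; "orientation": TCP orientation; "wrist_force": force on the tool from outside, world axes, zero at the start; "ft_torque": the same for the moment, N m; "finger_gap": finger opening in m.
Only numpy, scipy, OpenCV 4.12 (cv2) and the standard library are available. Lean on these libraries where they do the work, as an engineer would, in place of code of your own. Each camera call takes 0.05 s, during which the arm holds its last target. There are 200 camera calls.

## Working session

There is one attempt and no reset: what is moved stays moved. The work goes in short steps, Python scripts to look and compute and a tool call to move; the robot and the scene stay as the last step left them, time stands still between calls to the robot, and variables do not carry over. Pictures are saved under pics/ and viewed, about 8 in all and at most 12, crops included, and the job is handed in when it is done.

Besides the shell and the picture viewer there is one more tool, called after ">>>" by a JSON object that holds its "op" and its "data", one argument or row to a line. move_arm: Moves the arm, as the interface text tells. Shift numbers are shares of 0.2 m and turn numbers shares of 90 degrees, none past 1 either way. Its arguments: {"type":"object","properties":{"targets":{"type":"array","items":{"type":"array","items":{"type":"number"}}},"grip_force":{"type":"number"}},"required":["targets"]}

```bash
mkdir -p pics; cat > h.py <<'E'
import numpy as np, cv2
from plant import readout, eyes, r
def snap(n,f):
    s=readout.state(); c=eyes.camera(n); cv2.imwrite('pics/'+f,c['img'][:,:,::-1]); 
    if 'cam_to_world' in c: T=np.array(c['cam_to_world'])
    else:
        W=np.eye(4);W[:3,:3]=np.array(s['orientation']).reshape(3,3);W[:3,3]=s['position'];T=W@np.array(c['tool_from_camera'])
    np.savez('pics/'+f[:-4],img=c['img'],K=c['K'],T=T)
def ray(d,u,v):
    p=d['T'][:3,:3]@np.linalg.inv(d['K'])@[u,v,1]; return d['T'][:3,3],p/np.linalg.norm(p)
def onz(d,u,v,z):
    o,p=ray(d,u,v); return o+p*(z-o[2])/p[2]
def proj(d,P):
    q=np.linalg.inv(d['T'])@np.r_[P,1]; q=d['K']@q[:3]; return q[:2]/q[2]
def load(f): return dict(np.load('pics/'+f+'.npz'))
E
python3 - <<'E'
from h import *
s=readout.state(); print(s)
for n in('scene','side'): snap(n,n+'0.png')
a=cv2.imread('pics/scene0.png');b=cv2.imread('pics/side0.png')
for f in('scene0','side0'): d=load(f); print(d['K'],d['T'].round(3))
E
```

```text
{'t': 0.0, 'joints': array([-0.90982557,  0.50188136, -0.42677365,  1.55143366,  0.22077857,
        1.13827651, -0.21030276]), 'joint_velocities': array([ 4.24433656e-04,  2.42207975e-04, -7.62066067e-04, -2.44717450e-04,
        1.75198096e-05, -2.28453142e-03,  3.15867830e-03]), 'effort': array([ 5.01283102e-04, -5.66600990e+01, -5.81668407e+00, -2.79116553e+01,
       -6.86640898e-02,  3.06827109e-02,  1.98776179e-04]), 'position': array([0.25157706, 0.59863129, 0.24466253]), 'orientation': array([[-8.39347300e-04,  3.87340742e-01,  9.21936248e-01],
       [-1.75911187e-03,  9.21934574e-01, -3.87341640e-01],
       [-9.99998101e-01, -1.94690316e-03, -9.24475979e-05]]), 'wrist_force': array([ 0.07137677, -0.28862375, -0.39660617]), 'ft_torque': array([ 0.02190715, -0.00137461, -0.05305017]), 'finger_gap': 0.09197313567124704}
[[384.07638406   0.         255.68450258]
 [  0.         384.07638406 188.88877666]
 [  0.           0.           1.        ]] [[ 0.732 -0.528  0.43   0.092]
 [-0.681 -0.555  0.477 -0.401]
 [-0.013 -0.642 -0.766  0.742]
 [ 0.     0.     0.     1.   ]]
[[419.95399354   0.         252.56323987]
 [  0.         419.95399354 188.55281813]
 [  0.           0.           1.        ]] [[ 0.999 -0.021  0.035  0.443]
 [-0.041 -0.417  0.908 -0.844]
 [-0.004 -0.909 -0.417  0.434]
 [ 0.     0.     0.     1.   ]]
```

View pics/scene0.png

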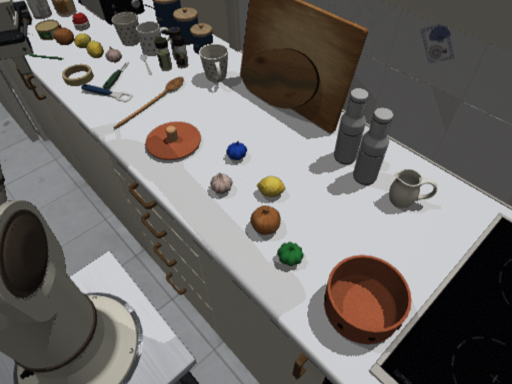

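View pics/side0.png

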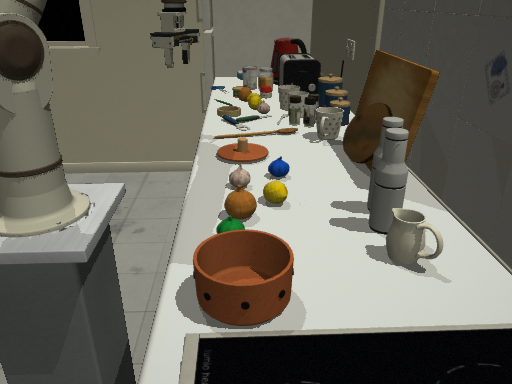

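Candidates that could pass for the garlic, in the scene view: the pinkish-white bulb at (221,183), a far-left bulb at (113,54), a blue one at (236,150) and a green one at (290,253). I choose (221,183), because it is pinkish white and stands between the lid (173,140) and the keeper (367,298), with the onion at (266,220) and the lemon at (271,187). In the side view it is at (240,177).

```bash
cat > m.py <<'E'
from h import *
S=load('scene0');D=load('side0')
def comp(d,box,cond):
    x0,y0,x1,y1=box; h=cv2.cvtColor(d['img'],cv2.COLOR_RGB2HSV).astype(int)
    m=cond(h[...,0],h[...,1],h[...,2]).astype(np.uint8); k=np.zeros_like(m);k[y0:y1,x0:x1]=m[y0:y1,x0:x1]
    n,l,st,c=cv2.connectedComponentsWithStats(k); i=1+st[1:,4].argmax(); return l==i,st[i],c[i]
def tri(a,b):
    (o,p),(q,r_)=a,b; s=np.linalg.lstsq(np.c_[p,-r_],q-o,rcond=None)[0]; A=o+p*s[0];B=q+r_*s[1]; return (A+B)/2,np.linalg.norm(A-B)
ter=lambda h,s,v:((h<12)|(h>172))&(s>130)&(v>50)
def circ(d,mask,z):
    # circle fit to outer contour's hull cast on plane z
    c=max(cv2.findContours(mask.astype(np.uint8),0,1)[0],key=cv2.contourArea)
    P=np.array([onz(d,*p,z)[:2] for p in cv2.convexHull(c)[:,0]]).astype(np.float32)
    return P
if __name__=='__main__':
    for d,bs in((S,(130,110,215,170)),(D,(205,130,280,170))):
        m,st,c=comp(d,bs,ter); P=circ(d,m,.014); print('lid',st,cv2.minEnclosingCircle(P), cv2.fitEllipse(P))
    for d,bs in((S,(315,245,420,350)),(D,(185,225,300,325))):
        m,st,c=comp(d,bs,ter); P=circ(d,m,.08); print('keeper',st,cv2.minEnclosingCircle(P)); 
    for n,bs,bd,f in(('garlic',(205,165,236,198),(225,162,254,192),lambda h,s,v:((h<25)|(h>160))&(s>25)&(v>90)),
                   ('onion',(248,202,284,240),(222,186,260,222),lambda h,s,v:(h<20)&(s>110)),
                   ('lemon',(250,170,290,200),(258,176,292,208),lambda h,s,v:(h>20)&(h<35)&(s>110)),
                   ('blue',(220,136,252,164),(262,150,294,182),lambda h,s,v:(h>100)&(h<135)&(s>110)),
                   ('green',(272,236,308,270),(212,212,250,240),lambda h,s,v:(h>45)&(h<85)&(s>110))):
        a=comp(S,bs,f);b=comp(D,bd,f); print(n,a[1],b[1],tri(ray(S,*a[2]),ray(D,*b[2])))
    im=S['img'][160:205,195:250,::-1]; im2=D['img'][155:200,215:270,::-1]
    cv2.imwrite('pics/crop.png',cv2.resize(np.hstack([im,im2]),None,fx=7,fy=7,interpolation=2))
E
python3 m.py
```

```text
lid [ 146  122   54   38 1439] ((0.4559837281703949, 0.3418330252170563), 0.07604550570249557) ((0.45552778244018555, 0.34216028451919556), (0.14900897443294525, 0.1514045000076294), 151.7167205810547)
lid [217 143  51  19 649] ((0.45913583040237427, 0.3357048034667969), 0.08063816279172897) ((0.458780437707901, 0.3362547755241394), (0.1499883085489273, 0.1617652028799057), 2.577883720397949)
keeper [ 327  256   84   78 4227] ((0.44644564390182495, -0.3101534843444824), 0.07566409558057785)
keeper [ 193  230  100   95 7381] ((0.44969668984413147, -0.3480209708213806), 0.11136028915643692)
garlic [211 173  21  18 253] [229 164  21  23 262] (array([0.44867077, 0.12084202, 0.02637881]), np.float64(0.001352855411783408))
onion [251 206  29  28 633] [225 186  32  33 741] (array([ 0.44705656, -0.0380335 ,  0.02868123]), np.float64(0.0017757403471290343))
lemon [258 177  27  20 389] [264 181  23  23 423] (array([0.52837766, 0.0270091 , 0.02401821]), np.float64(0.0008971322427726032))
blue [227 142  20  18 259] [269 157  20  20 280] (array([0.55109469, 0.18199748, 0.02124144]), np.float64(0.0018232444562278779))
green [278 243  25  23 420] [217 215  28  18 281] (array([ 0.42387431, -0.13834706,  0.03275256]), np.float64(0.005187619276096084))
```

View pics/crop.png

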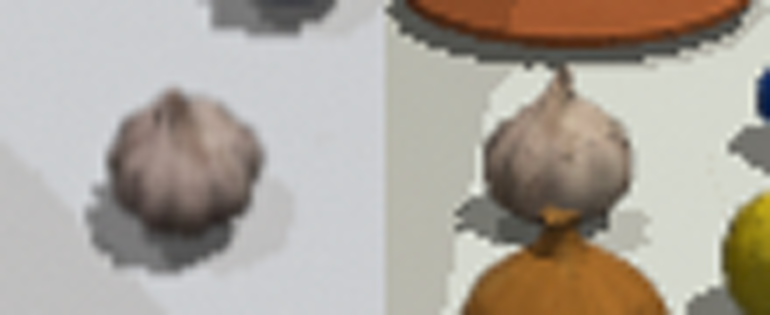

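The crop confirms it: a pinkish-white bulb with a brown tip stands left of the onion. It triangulates to (0.449, 0.121). I'm moving toward it and turning so that the jaws open along y.

>>> {"op": "move_arm", "data": {
  "targets": [
    [0, -0.91, 0.92, -0.253, 0, 0, 0],
    [0, -0.91, 0.92, -0.253, 0, 0, 0],
    [0, -0.91, 0.92, -0.253, 0, 0, 0],
    [0, -0.91, 0.92, -0.253, 0, 0, 0],
    [0, -0.91, 0.92, -0.253, 0, 0, 0],
    [0, -0.91, 0.92, -0.253, 0, 0, 0],
    [0, -0.91, 0.92, -0.253, 0, 0, 0],
    [0, -0.91, 0.92, -0.253, 0, 0, 0]
  ]
}}

```text
t: 0.9
position: [0.3503, 0.3614, 0.2459]
orientation: [[-0.0, -0.0, 1.0], [0.001, 1.0, 0.0], [-1.0, 0.001, -0.0]]
wrist_force: [-0.6, 0.5, -0.3]
finger_gap: 0.0917
```

>>> {"op": "move_arm", "data": {
  "targets": [
    [0, -1, 0.45, 0, 0, 0, 0],
    [0, -1, 0.45, 0, 0, 0, 0],
    [0, -1, 0.45, 0, 0, 0, 0],
    [0, -1, 0.45, 0, 0, 0, 0],
    [0, -1, 0.45, 0, 0, 0, 0],
    [0, -1, 0.45, 0, 0, 0, 0],
    [0, -1, 0.45, 0, 0, 0, 0],
    [0, -1, 0.45, 0, 0, 0, 0]
  ]
}}

```text
t: 1.7
position: [0.4401, 0.163, 0.2457]
orientation: [[-0.0, -0.004, 1.0], [0.001, 1.0, 0.004], [-1.0, 0.001, -0.0]]
wrist_force: [-0.3, 0.2, 0.4]
finger_gap: 0.0921
```

```bash
python3 - <<'E'
from h import *
snap('wrist','w1.png'); s=readout.state(); d=load('w1'); print(s['position'],d['T'].round(3),proj(d,[.449,.121,.027]))
print((np.linalg.inv(d['T'])@np.r_[s['position'],1]).round(3))
E
```

```text
[0.4400431  0.16275904 0.24563167] [[-0.005  0.959  0.284  0.363]
 [ 1.     0.004  0.002  0.163]
 [ 0.001  0.284 -0.959  0.385]
 [ 0.     0.     0.     1.   ]] [215.0453014  168.27005699]
[-0.     0.034  0.155  1.   ]
```

View pics/w1.png

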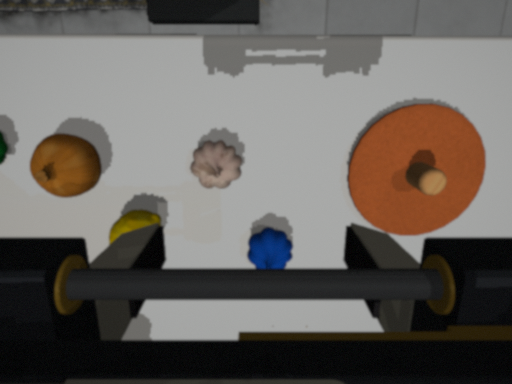

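The wrist view shows the garlic at (216,164), within 4 px of the prediction, and the lid disc centred near (416,169). I'll refine both from it.

```bash
python3 - <<'E'
from m import *
d=load('w1')
m,st,c=comp(d,(335,90,500,245),lambda h,s,v:((h<16)|(h>172))&(s>110)&(v>40)); P=circ(d,m,.014); print('lid',st,cv2.minEnclosingCircle(P),cv2.fitEllipse(P))
m,st,c=comp(d,(185,135,248,192),lambda h,s,v:((h<25)|(h>150))&(s>20)&(v>60)); print('g',st,c,onz(d,*c,.028))
m,st,c=comp(d,(400,160,460,200),lambda h,s,v:(h>8)&(h<25)&(s>60)&(v>150)); print('knob',st,c,onz(d,*c,.05))
E
```

```text
lid [  348   104   137   131 13535] ((0.4563423693180084, 0.34480664134025574), 0.07646949589252472) ((0.4561241567134857, 0.34507933259010315), (0.15128381550312042, 0.15228165686130524), 142.8331298828125)
g [ 190  140   52   49 1881] [215.59861776 164.16374269] [0.44422573 0.12183741 0.028     ]
knob [424 173  22  22 358] [434.18435754 183.28212291] [0.45823254 0.34792163 0.05      ]
```

>>> {"op": "move_arm", "data": {
  "targets": [
    [0, -0.21, 0.03, 0, 0, 0, 0],
    [0.2, -0.21, 0.03, 0, 0, 0, 0],
    [0.4, -0.21, 0.03, 0, 0, 0, 0],
    [0.6, -0.21, 0.03, 0, 0, 0, 0],
    [0.75, -0.21, 0.03, 0, 0, 0, 0],
    [0.75, -0.21, 0.03, 0, 0, 0, 0],
    [0.75, -0.21, 0.03, 0, 0, 0, 0],
    [0.75, -0.21, 0.03, 0, 0, 0, 0]
  ]
}}

```text
t: 2.55
position: [0.4481, 0.1194, 0.0974]
orientation: [[0.003, -0.001, 1.0], [0.001, 1.0, 0.001], [-1.0, 0.001, 0.003]]
wrist_force: [-0.2, -0.1, 0.5]
finger_gap: 0.092
```

>>> {"op": "move_arm", "data": {
  "targets": [
    [0.1, 0, 0, 0, 0, 0, 0],
    [0.2, 0, 0, 0, 0, 0, 0],
    [0.28, 0, 0, 0, 0, 0, 0],
    [0.34, 0, 0, 0, 0, 0, 0],
    [0.34, 0, 0, 0, 0, 0, 0],
    [0.34, 0, 0, 0, 0, 0, 0.5],
    [0.34, 0, 0, 0, 0, 0, 0.7],
    [0.34, 0, 0, 0, 0, 0, 0.8]
  ],
  "grip_force": 10
}}

```text
t: 3.35
position: [0.4476, 0.1184, 0.0286]
orientation: [[0.002, 0.0, 1.0], [0.0, 1.0, -0.0], [-1.0, 0.0, 0.002]]
wrist_force: [0.2, -0.6, 0.6]
finger_gap: 0.0724
```

>>> {"op": "move_arm", "data": {
  "targets": [
    [0, 0, 0, 0, 0, 0, 0.9],
    [0, 0, 0, 0, 0, 0, 0.9],
    [0, 0, 0, 0, 0, 0, 0.9],
    [0, 0, 0, 0, 0, 0, 0.9],
    [0, 0, 0, 0, 0, 0, 0.9],
    [0, 0, 0, 0, 0, 0, 0.9],
    [0, 0, 0, 0, 0, 0, 0.9],
    [0, 0, 0, 0, 0, 0, 0.9]
  ]
}}

```text
t: 4.15
position: [0.447, 0.1184, 0.0279]
orientation: [[0.0, 0.0, 1.0], [0.0, 1.0, -0.0], [-1.0, 0.0, 0.0]]
wrist_force: [-0.9, 0.1, 5.2]
finger_gap: 0.0529
```

>>> {"op": "move_arm", "data": {
  "targets": [
    [-0.1, 0, 0, 0, 0, 0, 0.9],
    [-0.25, 0, 0, 0, 0, 0, 0.9],
    [-0.45, 0, 0, 0, 0, 0, 0.9],
    [-0.65, 0, 0, 0, 0, 0, 0.9],
    [-0.8, 0, 0, 0, 0, 0, 0.9],
    [-0.8, -0.2, 0, 0, 0, 0, 0.9],
    [-0.8, -0.4, 0, 0, 0, 0, 0.9],
    [-0.8, -0.6, 0, 0, 0, 0, 0.9]
  ]
}}

```text
t: 4.95
position: [0.4464, -0.0032, 0.1878]
orientation: [[0.0, -0.001, 1.0], [-0.0, 1.0, 0.001], [-1.0, -0.0, 0.0]]
wrist_force: [1.1, 0.0, -0.5]
finger_gap: 0.0531
```

>>> {"op": "move_arm", "data": {
  "targets": [
    [0, -0.2, 0, 0, 0, 0, 0.9],
    [0, -0.4, 0, 0, 0, 0, 0.9],
    [0, -0.6, 0, 0, 0, 0, 0.9],
    [0, -0.8, 0, 0, 0, 0, 0.9],
    [0, -0.9, 0, 0, 0, 0, 0.9],
    [0, -0.9, 0, 0, 0, 0, 0.9],
    [0, -0.9, 0, 0, 0, 0, 0.9],
    [0, -0.9, 0, 0, 0, 0, 0.9]
  ]
}}

```text
t: 5.75
position: [0.4465, -0.1804, 0.1873]
orientation: [[-0.001, -0.001, 1.0], [0.001, 1.0, 0.001], [-1.0, 0.001, -0.001]]
wrist_force: [-0.4, 0.1, -0.4]
finger_gap: 0.0528
```

```bash
python3 - <<'E'
from h import *
snap('wrist','w2.png'); s=readout.state(); d=load('w2'); print(s['position'],s['finger_gap'],proj(d,[.4465,-.31,.08]))
E
```

```text
[ 0.44667572 -0.18027611  0.18744151] 0.052996861848657775 [ 83.25363989 190.97680904]
```

View pics/w2.png

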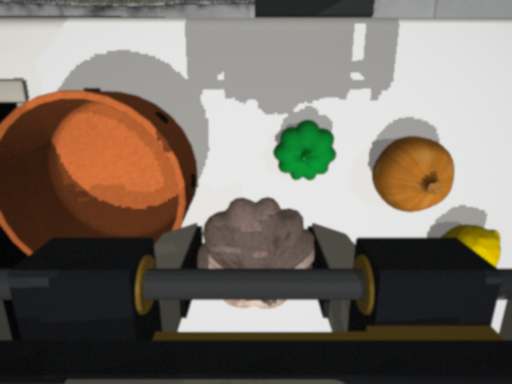

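The garlic is held, and the keeper rim spans columns 0–190 and rows 90–250. Next I'm fitting the rim circle (R = 76 mm) robustly in all views.

```bash
cat > k.py <<'E'
from m import *
from scipy.optimize import least_squares
def fitc(d,box,z=.08,R=.076,p0=(.447,-.31),f=lambda h,s,v:((h<14)|(h>172))&(s>110)&(v>25)):
    m,st,c=comp(d,box,f); cc=max(cv2.findContours(m.astype(np.uint8),0,1)[0],key=cv2.contourArea)[:,0]
    ok=(cc[:,0]>2)&(cc[:,0]>box[0]+1)&(cc[:,0]<box[2]-2)&(cc[:,1]>box[1]+1)&(cc[:,1]<box[3]-2)
    P=np.array([onz(d,*p,z)[:2] for p in cc[ok]])
    g=lambda q:np.hypot(*(P-q).T)-R
    s=least_squares(g,p0,loss='cauchy',f_scale=.0015); return s.x.round(4),(abs(g(s.x))<.002).sum(),len(P)
if __name__=='__main__':
    print(fitc(S,(315,245,420,350))); print(fitc(D,(185,225,300,325)))
    print(fitc(load('w2'),(0,80,200,236)))
E
python3 k.py
```

```text
(array([ 0.4439, -0.3102]), np.int64(123), 243)
(array([ 0.4493, -0.3134]), np.int64(122), 263)
(array([ 0.4462, -0.2991]), np.int64(107), 314)
```

>>> {"op": "move_arm", "data": {
  "targets": [
    [0, -0.2, 0, 0, 0, 0, 0.9],
    [0, -0.4, 0, 0, 0, 0, 0.9],
    [0, -0.55, 0, 0, 0, 0, 0.9],
    [0, -0.65, 0, 0, 0, 0, 0.9],
    [0, -0.65, 0, 0, 0, 0, 0.9],
    [0.1, -0.65, 0, 0, 0, 0, 0.9],
    [0.2, -0.65, 0, 0, 0, 0, 0.9],
    [0.2, -0.65, 0, 0, 0, 0, 0.9]
  ]
}}

```text
t: 6.6
position: [0.4454, -0.3084, 0.1453]
orientation: [[-0.004, -0.002, 1.0], [0.004, 1.0, 0.002], [-1.0, 0.004, -0.004]]
wrist_force: [-0.0, 0.4, -0.7]
finger_gap: 0.0532
```

>>> {"op": "move_arm", "data": {
  "targets": [
    [0.1, 0, 0, 0, 0, 0, 0.9],
    [0.2, 0, 0, 0, 0, 0, 0.9],
    [0.3, 0, 0, 0, 0, 0, 0.9],
    [0.4, 0, 0, 0, 0, 0, 0.9],
    [0.46, 0, 0, 0, 0, 0, 0.9],
    [0.51, 0, 0, 0, 0, 0, 0.9],
    [0.51, 0, 0, 0, 0, 0, 0.9],
    [0.51, 0, 0, 0, 0, 0, 0.9]
  ]
}}

```text
t: 7.4
position: [0.4471, -0.3118, 0.0462]
orientation: [[0.0, 0.0, 1.0], [-0.0, 1.0, -0.0], [-1.0, -0.0, 0.0]]
wrist_force: [-0.2, 0.5, -0.5]
finger_gap: 0.0529
```

>>> {"op": "move_arm", "data": {
  "targets": [
    [0, 0, 0, 0, 0, 0, 0.35],
    [0, 0, 0, 0, 0, 0, 0.25],
    [0, 0, 0, 0, 0, 0, 0.25],
    [0, 0, 0, 0, 0, 0, 0.25],
    [0, 0, 0, 0, 0, 0, 0.25],
    [0, 0, 0, 0, 0, 0, 0.25],
    [0, 0, 0, 0, 0, 0, 0.25],
    [0, 0, 0, 0, 0, 0, 0.25]
  ]
}}

```text
t: 8.2
position: [0.4466, -0.3118, 0.0457]
orientation: [[-0.0, 0.0, 1.0], [0.0, 1.0, -0.0], [-1.0, 0.0, -0.0]]
wrist_force: [-0.7, -0.5, -0.2]
finger_gap: 0.0687
```

>>> {"op": "move_arm", "data": {
  "targets": [
    [-0.05, 0, 0, 0, 0, 0, 0.25],
    [-0.15, 0, 0, 0, 0, 0, 0.25],
    [-0.25, 0, 0, 0, 0, 0, 0.25],
    [-0.4, 0, 0, 0, 0, 0, 0.25],
    [-0.6, 0, 0, 0, 0, 0, 0.25],
    [-0.8, 0, 0, 0, 0, 0, 0.25],
    [-0.95, 0, 0, 0, 0, 0, 0.25],
    [-0.95, 0, 0, 0, 0, 0, 0.25]
  ]
}}

```text
t: 9.0
position: [0.4493, -0.3136, 0.2415]
orientation: [[0.008, 0.0, 1.0], [-0.005, 1.0, -0.0], [-1.0, -0.005, 0.008]]
wrist_force: [1.2, -0.8, 0.6]
finger_gap: 0.0692
```

>>> {"op": "move_arm", "data": {
  "targets": [
    [0, 0, -0.1, 0, 0, 0, 0],
    [0, 0, -0.25, 0, 0, 0, 0],
    [0, 0, -0.4, 0, 0, 0, 0],
    [0, 0, -0.4, 0, 0, 0, 0],
    [0, 0, -0.4, 0, 0, 0, 0],
    [0, 0, -0.4, 0, 0, 0, 0],
    [0, 0, -0.4, 0, 0, 0, 0],
    [0, 0, -0.4, 0, 0, 0, 0]
  ]
}}

```text
t: 9.8
position: [0.3674, -0.3116, 0.2355]
orientation: [[-0.0, -0.001, 1.0], [0.0, 1.0, 0.001], [-1.0, 0.0, -0.0]]
wrist_force: [-0.3, 0.1, -0.2]
finger_gap: 0.0921
```

```bash
python3 - <<'E'
from k import *
snap('wrist','w3.png'); snap('scene','s3.png'); snap('side','d3.png'); s=readout.state(); d=load('w3'); print(s['position'],s['finger_gap'],proj(d,[.446,-.311,.08]))
print(fitc(load('s3'),(315,245,420,350))); print(fitc(load('d3'),(185,225,300,325)))
E
```

```text
[ 0.36701497 -0.31164922  0.23553854] 0.09190246117471051 [254.54148684 254.25232951]
(array([ 0.4246, -0.3102]), np.int64(72), 224)
(array([ 0.4494, -0.3134]), np.int64(123), 263)
```

View pics/w3.png

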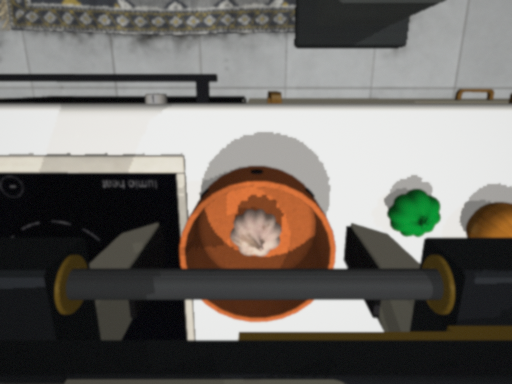

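Garlic lies in the keeper at (257,232). The rim circle is visible at columns 180–335. I'm fitting its outer edge from this near-vertical view.

```bash
python3 - <<'E'
from k import *
d=load('w3'); h=cv2.cvtColor(d['img'],cv2.COLOR_RGB2HSV).astype(int)
m=((h[...,0]<14)|(h[...,0]>172))&(h[...,1]>110)&(h[...,2]>40)
pts=[]
for y in list(range(225,265,2))+list(range(304,317,2)):
    x=np.where(m[y,170:345])[0]+170; pts+=[(x[0]-.5,y),(x[-1]+.5,y)]
for x in range(215,300,3):
    y=np.where(m[300:330,x])[0]+300
    if len(y): pts.append((x,y[-1]+.5))
P=np.array([onz(d,*p,.08)[:2] for p in pts])
for R in(.076,None):
    g=lambda q:np.hypot(*(P-q[:2]).T)-(R or q[2])
    s=least_squares(g,(.446,-.311,.076),loss='cauchy',f_scale=.001); print(s.x,np.abs(g(s.x)).mean())
E
```

```text
[ 0.44567618 -0.30931321  0.076     ] 0.0007078549975995305
[ 0.44655749 -0.30934433  0.0751511 ] 0.0004759465862221204
```

>>> {"op": "move_arm", "data": {
  "targets": [
    [0, 0.2, 0.1, 0, 0, 0, 0],
    [0, 0.4, 0.2, 0, 0, 0, 0],
    [0, 0.6, 0.3, 0, 0, 0, 0],
    [0, 0.8, 0.4, 0, 0, 0, 0],
    [0, 1, 0.45, 0, 0, 0, 0],
    [0, 1, 0.45, 0, 0, 0, 0],
    [0, 1, 0.45, 0, 0, 0, 0],
    [0, 1, 0.45, 0, 0, 0, 0]
  ]
}}

```text
t: 10.75
position: [0.4564, -0.113, 0.2356]
orientation: [[-0.0, 0.002, 1.0], [-0.001, 1.0, -0.002], [-1.0, -0.001, -0.0]]
wrist_force: [0.1, 0.1, 0.3]
finger_gap: 0.0919
```

>>> {"op": "move_arm", "data": {
  "targets": [
    [0, 0.2, 0, 0, 0, 0, 0],
    [0, 0.4, 0, 0, 0, 0, 0],
    [0, 0.6, 0, 0, 0, 0, 0],
    [0, 0.8, 0, 0, 0, 0, 0],
    [0, 1, 0, 0, 0, 0, 0],
    [0, 1, 0, 0, 0, 0, 0],
    [0, 1, 0, 0, 0, 0, 0],
    [0, 1, 0, 0, 0, 0, 0]
  ]
}}

```text
t: 11.55
position: [0.457, 0.0859, 0.2355]
orientation: [[-0.0, 0.004, 1.0], [-0.001, 1.0, -0.004], [-1.0, -0.001, -0.0]]
wrist_force: [-0.8, -0.3, 0.2]
finger_gap: 0.0916
```

>>> {"op": "move_arm", "data": {
  "targets": [
    [0, 0.2, 0, 0, 0, 0, 0],
    [0, 0.4, 0, 0, 0, 0, 0],
    [0, 0.6, 0, 0, 0, 0, 0],
    [0, 0.8, 0, 0, 0, 0, 0],
    [0, 1, 0, 0, 0, 0, 0],
    [0, 1, 0, 0, 0, 0, 0],
    [0, 1, 0, 0, 0, 0, 0],
    [0, 1, 0, 0, 0, 0, 0]
  ]
}}

```text
t: 12.35
position: [0.4577, 0.2855, 0.2353]
orientation: [[-0.0, 0.004, 1.0], [-0.002, 1.0, -0.004], [-1.0, -0.002, -0.0]]
wrist_force: [-0.1, -0.3, -0.9]
finger_gap: 0.092
```

```bash
python3 - <<'E'
from k import *
snap('wrist','w4.png'); s=readout.state(); d=load('w4'); print(s['position'],proj(d,[.4565,.344,.016]),proj(d,[.4565,.344,.054]))
c=proj(d,[.4565,.344,.016]).astype(int)
f=lambda h,s,v:((h<16)|(h>172))&(s>110)&(v>40)
print(fitc(d,(max(0,c[0]-110),max(0,c[1]-110),min(512,c[0]+110),236),.015,.077,(.4565,.344),f))
u=proj(d,[.4565,.344,.05]).astype(int)
m,st,c=comp(d,(u[0]-30,u[1]-30,u[0]+30,u[1]+30),lambda h,s,v:(h>8)&(h<25)&(s>60)&(v>150)); print('knob',st,c,onz(d,*c,.054))
E
```

```text
[0.45775265 0.28546714 0.23542363] [308.99854178 158.9411241 ] [314.99418936 167.0851655 ]
(array([0.4574, 0.3446]), np.int64(216), 394)
knob [306 157  23  23 404] [316.83910891 167.62623762] [0.45704189 0.34580976 0.054     ]
```

View pics/w4.png

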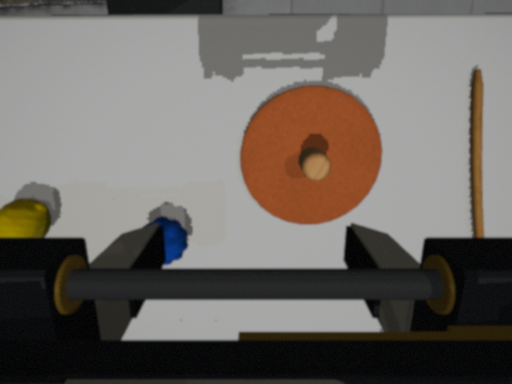

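Lid centre is (0.457, 0.345), and the knob top at pixel (317,168) agrees. Descending and gripping the knob.

>>> {"op": "move_arm", "data": {
  "targets": [
    [0, 0.15, 0, 0, 0, 0, 0],
    [0, 0.3, 0, 0, 0, 0, 0],
    [0.2, 0.3, 0, 0, 0, 0, 0],
    [0.4, 0.3, 0, 0, 0, 0, 0],
    [0.55, 0.3, 0, 0, 0, 0, 0],
    [0.7, 0.3, 0, 0, 0, 0, 0],
    [0.7, 0.3, 0, 0, 0, 0, 0],
    [0.7, 0.3, 0, 0, 0, 0, 0]
  ]
}}

```text
t: 13.2
position: [0.4574, 0.3468, 0.0959]
orientation: [[-0.001, 0.002, 1.0], [-0.001, 1.0, -0.002], [-1.0, -0.001, -0.001]]
wrist_force: [-0.1, 0.8, 0.3]
finger_gap: 0.0919
```

>>> {"op": "move_arm", "data": {
  "targets": [
    [0.06, 0, 0, 0, 0, 0, 0],
    [0.12, 0, 0, 0, 0, 0, 0],
    [0.18, 0, 0, 0, 0, 0, 0],
    [0.23, 0, 0, 0, 0, 0, 0],
    [0.265, 0, 0, 0, 0, 0, 0],
    [0.265, 0, 0, 0, 0, 0, 0],
    [0.265, 0, 0, 0, 0, 0, 0.4],
    [0.265, 0, 0, 0, 0, 0, 0.6]
  ],
  "grip_force": 25
}}

```text
t: 14.0
position: [0.4572, 0.3486, 0.0431]
orientation: [[0.001, 0.0, 1.0], [0.001, 1.0, -0.0], [-1.0, 0.001, 0.001]]
wrist_force: [-0.1, -0.2, -0.0]
finger_gap: 0.0804
```

>>> {"op": "move_arm", "data": {
  "targets": [
    [0, 0, 0, 0, 0, 0, 0.9],
    [0, 0, 0, 0, 0, 0, 0.9],
    [0, 0, 0, 0, 0, 0, 0.9],
    [0, 0, 0, 0, 0, 0, 0.9],
    [0, 0, 0, 0, 0, 0, 0.9],
    [0, 0, 0, 0, 0, 0, 0.9],
    [0, 0, 0, 0, 0, 0, 0.9],
    [0, 0, 0, 0, 0, 0, 0.9]
  ]
}}

```text
t: 14.8
position: [0.4569, 0.3477, 0.0427]
orientation: [[-0.0, 0.001, 1.0], [-0.001, 1.0, -0.001], [-1.0, -0.001, -0.0]]
wrist_force: [-0.5, -1.2, 2.0]
finger_gap: 0.0282
```

>>> {"op": "move_arm", "data": {
  "targets": [
    [-0.05, 0, 0, 0, 0, 0, 0.9],
    [-0.15, 0, 0, 0, 0, 0, 0.9],
    [-0.27, 0, 0, 0, 0, 0, 0.9],
    [-0.4, 0, 0, 0, 0, 0, 0.9],
    [-0.53, 0, 0, 0, 0, 0, 0.9],
    [-0.66, 0, 0, 0, 0, 0, 0.9],
    [-0.75, 0, 0, 0, 0, 0, 0.9],
    [-0.75, 0, 0, 0, 0, 0, 0.9]
  ]
}}

```text
t: 15.6
position: [0.4582, 0.3498, 0.1959]
orientation: [[0.005, 0.0, 1.0], [0.004, 1.0, -0.0], [-1.0, 0.004, 0.005]]
wrist_force: [0.5, 0.5, -3.0]
finger_gap: 0.0285
```

>>> {"op": "move_arm", "data": {
  "targets": [
    [0, -0.06, 0, 0, 0, 0, 0.9],
    [0, -0.16, 0, 0, 0, 0, 0.9],
    [0, -0.3, -0.01, 0, 0, 0, 0.9],
    [0, -0.44, -0.02, 0, 0, 0, 0.9],
    [0, -0.58, -0.03, 0, 0, 0, 0.9],
    [0, -0.72, -0.04, 0, 0, 0, 0.9],
    [0, -0.86, -0.05, 0, 0, 0, 0.9],
    [0, -1, -0.05, 0, 0, 0, 0.9]
  ]
}}

```text
t: 16.4
position: [0.4449, 0.1456, 0.191]
orientation: [[-0.004, 0.001, 1.0], [-0.001, 1.0, -0.001], [-1.0, -0.001, -0.004]]
wrist_force: [0.4, 0.4, -2.2]
finger_gap: 0.0285
```

>>> {"op": "move_arm", "data": {
  "targets": [
    [0, -0.14, 0, 0, 0, 0, 0.9],
    [0, -0.28, 0, 0, 0, 0, 0.9],
    [0, -0.42, 0, 0, 0, 0, 0.9],
    [0, -0.56, 0, 0, 0, 0, 0.9],
    [0, -0.7, 0, 0, 0, 0, 0.9],
    [0, -0.84, 0, 0, 0, 0, 0.9],
    [0, -0.96, 0, 0, 0, 0, 0.9],
    [0, -1, 0, 0, 0, 0, 0.9]
  ]
}}

```text
t: 17.2
position: [0.4447, -0.0552, 0.1912]
orientation: [[-0.003, 0.005, 1.0], [-0.001, 1.0, -0.005], [-1.0, -0.001, -0.003]]
wrist_force: [0.0, -0.4, -2.6]
finger_gap: 0.0282
```

>>> {"op": "move_arm", "data": {
  "targets": [
    [0, -0.14, 0, 0, 0, 0, 0.9],
    [0, -0.28, 0, 0, 0, 0, 0.9],
    [0, -0.42, 0, 0, 0, 0, 0.9],
    [0, -0.56, 0, 0, 0, 0, 0.9],
    [0, -0.7, 0, 0, 0, 0, 0.9],
    [0, -0.84, 0, 0, 0, 0, 0.9],
    [0, -0.96, 0, 0, 0, 0, 0.9],
    [0, -1, 0, 0, 0, 0, 0.9]
  ]
}}

```text
t: 18.0
position: [0.4453, -0.254, 0.1916]
orientation: [[-0.002, 0.004, 1.0], [0.0, 1.0, -0.004], [-1.0, 0.0, -0.002]]
wrist_force: [0.3, 0.6, -3.2]
finger_gap: 0.0283
```

>>> {"op": "move_arm", "data": {
  "targets": [
    [0, -0.1, 0, 0, 0, 0, 0.9],
    [0, -0.2, 0, 0, 0, 0, 0.9],
    [0, -0.26, 0, 0, 0, 0, 0.9],
    [0, -0.29, 0, 0, 0, 0, 0.9],
    [0, -0.29, 0, 0, 0, 0, 0.9],
    [0, -0.29, 0, 0, 0, 0, 0.9],
    [0, -0.29, 0, 0, 0, 0, 0.9],
    [0, -0.29, 0, 0, 0, 0, 0.9]
  ]
}}

```text
t: 18.8
position: [0.4469, -0.3089, 0.1928]
orientation: [[0.0, -0.001, 1.0], [0.0, 1.0, 0.001], [-1.0, 0.0, 0.0]]
wrist_force: [-0.3, -0.5, -3.4]
finger_gap: 0.0284
```

```bash
python3 - <<'E'
from h import *
snap('side','d5.png'); snap('scene','s5.png'); s=readout.state(); print(s['position'],s['finger_gap'])
a=cv2.imread('pics/side0.png')
b=np.hstack([cv2.imread('pics/d5.png')[100:340,140:390],cv2.imread('pics/s5.png')[140:380,262:512]]);cv2.imwrite('pics/c5.png',cv2.resize(b,None,fx=1.6,fy=1.6))
E
```

```text
[ 0.44680754 -0.30934103  0.19278663] 0.028638332895893646
```

View pics/c5.png

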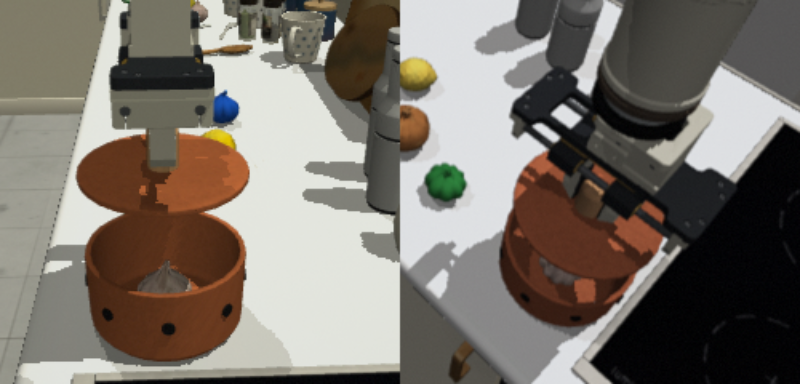

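Side view shows the lid hanging level above the keeper at (163,172), with the garlic inside at (165,280). TCP lies within about 2 mm of the keeper axis. Lowering it slowly.

>>> {"op": "move_arm", "data": {
  "targets": [
    [0.06, -0.005, 0, 0, 0, 0, 0.9],
    [0.14, -0.005, 0, 0, 0, 0, 0.9],
    [0.22, -0.005, 0, 0, 0, 0, 0.9],
    [0.29, -0.005, 0, 0, 0, 0, 0.9],
    [0.33, -0.005, 0, 0, 0, 0, 0.9],
    [0.36, -0.005, 0, 0, 0, 0, 0.9],
    [0.36, -0.005, 0, 0, 0, 0, 0.9],
    [0.36, -0.005, 0, 0, 0, 0, 0.9]
  ]
}}

```text
t: 19.7
position: [0.447, -0.3111, 0.121]
orientation: [[0.001, 0.0, 1.0], [-0.0, 1.0, -0.0], [-1.0, -0.0, 0.001]]
wrist_force: [0.2, -0.1, -2.8]
finger_gap: 0.0278
```

>>> {"op": "move_arm", "data": {
  "targets": [
    [0.01, 0, 0, 0, 0, 0, 0.9],
    [0.015, 0, 0, 0, 0, 0, 0.9],
    [0.02, 0, 0, 0, 0, 0, 0.9],
    [0.025, 0, 0, 0, 0, 0, 0.9],
    [0.03, 0, 0, 0, 0, 0, 0.9],
    [0.03, 0, 0, 0, 0, 0, 0.9],
    [0.03, 0, 0, 0, 0, 0, 0.9],
    [0.03, 0, 0, 0, 0, 0, 0.9]
  ]
}}

```text
t: 20.5
position: [0.4467, -0.3108, 0.1148]
orientation: [[0.0, 0.0, 1.0], [-0.0, 1.0, -0.0], [-1.0, -0.0, 0.0]]
wrist_force: [-0.7, 1.1, 0.9]
finger_gap: 0.0285
```

Contact is at the expected height (0.1148 against 0.1147 computed), with the lid's weight off the wrist. Releasing slowly and retreating.

>>> {"op": "move_arm", "data": {
  "targets": [
    [0, 0, 0, 0, 0, 0, 0.6],
    [0, 0, 0, 0, 0, 0, 0.5],
    [0, 0, 0, 0, 0, 0, 0.4],
    [0, 0, 0, 0, 0, 0, 0.3],
    [0, 0, 0, 0, 0, 0, 0.2],
    [0, 0, 0, 0, 0, 0, 0.2],
    [0, 0, 0, 0, 0, 0, 0.2],
    [0, 0, 0, 0, 0, 0, 0.2]
  ]
}}

```text
t: 21.3
position: [0.4467, -0.3109, 0.1147]
orientation: [[-0.0, 0.0, 1.0], [0.0, 1.0, -0.0], [-1.0, 0.0, -0.0]]
wrist_force: [-0.1, 0.2, -0.1]
finger_gap: 0.0734
```

>>> {"op": "move_arm", "data": {
  "targets": [
    [-0.05, 0, 0, 0, 0, 0, 0.2],
    [-0.15, 0, 0, 0, 0, 0, 0.2],
    [-0.3, 0, 0, 0, 0, 0, 0.2],
    [-0.45, 0, 0, 0, 0, 0, 0.2],
    [-0.6, 0, 0, 0, 0, 0, 0.2],
    [-0.6, 0.2, 0, 0, 0, 0, 0.2],
    [-0.6, 0.4, 0, 0, 0, 0, 0.2],
    [-0.6, 0.6, 0, 0, 0, 0, 0.2]
  ]
}}

```text
t: 22.1
position: [0.4468, -0.1898, 0.2359]
orientation: [[0.002, 0.001, 1.0], [-0.001, 1.0, -0.001], [-1.0, -0.001, 0.002]]
wrist_force: [0.4, -0.1, -0.7]
finger_gap: 0.0735
```

>>> {"op": "move_arm", "data": {
  "targets": [
    [0, 0.2, 0, 0, 0, 0, 0.2],
    [0, 0.4, 0, 0, 0, 0, 0.2],
    [0, 0.6, 0, 0, 0, 0, 0.2],
    [0, 0.8, 0, 0, 0, 0, 0.2],
    [0, 0.8, 0, 0, 0, 0, 0.2],
    [0, 0.8, 0, 0, 0, 0, 0.2],
    [0, 0.8, 0, 0, 0, 0, 0.2],
    [0, 0.8, 0, 0, 0, 0, 0.2]
  ]
}}

```text
t: 22.9
position: [0.4468, -0.0323, 0.2348]
orientation: [[0.0, 0.003, 1.0], [-0.0, 1.0, -0.003], [-1.0, -0.0, 0.0]]
wrist_force: [0.5, -0.7, -0.1]
finger_gap: 0.0732
```

```bash
python3 - <<'E'
from k import *
snap('side','d6.png'); snap('scene','s6.png'); s=readout.state(); print(s['position'],s['finger_gap'],s['wrist_force'])
for f,b in(('s6',(310,225,425,350)),('d6',(185,205,300,325))): print(fitc(load(f),b,.088,.077))
e=load('s6');g=load('d6')
f=lambda h,s,v:(h>7)&(h<25)&(s>50)&(v>120)
o=lambda h,s,v:(h<20)&(s>110)
try: a=comp(e,(248,202,284,240),o);b=comp(g,(222,186,260,212),o);print('onion',a[1],b[1])
except Exception as x: print(x)
b=np.hstack([g['img'][140:340,130:380,::-1],e['img'][140:340,262:512,::-1]]);cv2.imwrite('pics/c6.png',cv2.resize(b,None,fx=1.6,fy=1.6))
E
```

```text
[ 0.44672076 -0.03199776  0.23469011] 0.0730766859325946 [ 0.07787399  0.07681015 -0.06928154]
(array([ 0.4418, -0.3126]), np.int64(128), 249)
(array([ 0.4484, -0.3188]), np.int64(102), 322)
onion [251 206  29  28 634] [225 186  32  26 602]
```

View pics/c6.png

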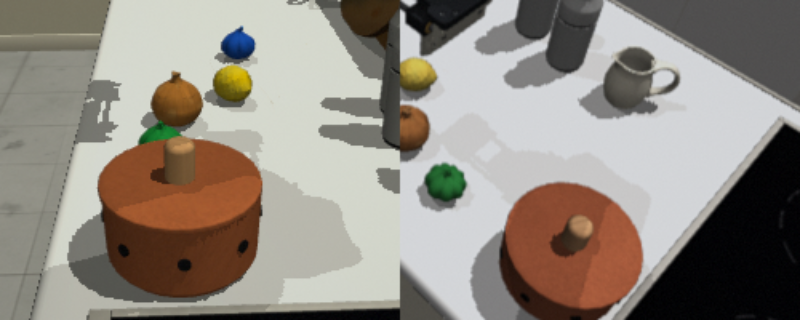

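The lid lies flat: it spans columns 98–262 over a pot spanning 103–260, centred within about 2 px, and the onion's pixel box is unchanged. Handing in.

```bash
python3 -c "
from plant import r
print(r.hand_in())"
```

```text
the job is handed in; nothing more can be done
None
```

I put the garlic bulb into the keeper, let go of it, closed the keeper with its lid, and handed the job in at about 23 s. No verdict was reported.

- **Garlic:** the wrist picture taken before closing showed it loose on the keeper floor.
- **Lid height:** when the lid touched down, the tool stood at 0.1148 m, against the 0.1147 m worked out for fully home, and the lid's weight was off the wrist.
- **Lid fit:** the final side and scene views show it flat and centred to about 2 px in the side view. The rough circle fits of the finished lid were looser. They disagree by about 9 mm between the two views because the pot has the same colour, so I relied on the outlines and the touchdown height instead.
- **Onion:** its pixel box in the scene view is the same as at the start.
- **Gripper:** it is open and clear of everything, with wrist force near zero.

One earlier rim fit, from the wrist view while holding the garlic, was about 12 mm off in y. I left it out; the later view from above agreed with the other two within about 5 mm.

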